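Shut the coolant cap and click the bead drill's start key

ROBOT

A 7-joint arm with a two-finger parallel gripper is mounted at the origin on the work surface. World frame = base frame: x ahead of the robot, y to its left, z up, the work surface at z = 0. Lengths are in m, angles in rad, forces in N, time in s.
With the tool pointing down it reaches from about 0.425 to 0.875 m from the base axis. Payload 9.9 kg.
Tool frame: the origin (TCP) lies on the mounting face of the last link; the fingertips stand 173 mm ahead of it and the grasp point (between the pads) lies 155 mm ahead of it; z points along the fingers, y is the line along which they close (so a half turn about z gives the same grasp; the last joint's range is limited). The gripper opens to 85 mm and grips with 20 to 120 N. Pads are 22 mm wide; open, the fingers measure 114 mm over their backs; the gripper's body (76 mm by 85 mm) begins 54 mm behind the grasp point. The pads swing forward as they close: fully open they stand 13 mm farther back than shut.
Start: joints at [1.241, 0.576, 0.025, 1.437, -0.015, 1.129, -0.057], TCP at [0.164, -0.655, 0.405] pointing down, gripper open.
Joint ranges: [-2.76, 2.76], [-0.34, 2.15], [-1.52, 1.57], [0.19, 2.46], [-1.09, 4.23], [0.17, 1.99], [-2.82, 2.82]. Speed limits (rad/s): [2.22, 2.22, 3.01, 3.01, 3.14, 3.14, 3.14].

INTERFACE

Orientations are given as a unit quaternion [w, x, y, z].
In Python, from workcell import sensors, vision, manip gives the robot as it stands.
- The arm moves only by the shell command python3 -m pendant 'ROWS' [FORCE]. ROWS is JSON, a list of rows, each a list of 7 numbers: the finger opening in cm, from 0 to 8.54, then the shift along the tool's x, y, z in cm, then the turn, a rotation vector about the tool's x, y, z in rad. In form: [[gripper, tx, ty, tz, ax, ay, az], ...]. A call has 1 to 8 rows; each row is the pose to reach, as a shift and turn from the pose commanded when the call began, along the tool's axes at that moment; what a row does not reach only later rows make up. A row lasts 1/12 s, in which the tool goes at most 41.7 mm and 7.16 degrees, less where a joint would pass 70% of its speed; a pose out of reach is approached as far as the arm can. A call with a gripper value outside its range is refused whole. The fingers move at their own pace and stop on an object; FORCE is the grip in N (left out, the last holds). Time passes only in rows, so rows that repeat a pose let the fingers close. It gives the time, the measured TCP pose, the force, the opening and the grip force at its end, in the units of the state.
- sensors.state(): the state, without advancing time (a new reading comes with each control period).
- vision.camera(name): name is "side" or "top"; returns the picture (480x640x3 uint8, red, green, blue); there is no depth.
- vision.get_calibration(name): a dict with "fx", "fy", "cx", "cy" (pixels), "R" (3x3) and "t" (3): a world point X has camera coordinates R X + t. Camera axes: x right, y down, z forward; pixel columns grow to the right and rows downward; lengths in m; the calibration is good to about 2 mm. A picture is of the moment at which its call begins. get_calibration takes no time and is no camera call.
- manip.close_job(): hands the job in; it is judged then, once.
The state is a dict: "t": time; "q": joint angles; "joint_velocities": joint speeds; "effort": joint torques, N m; "tcp_pos": TCP position; "orientation": TCP orientation; "force": force on the tool from outside, world axes, zero at the start; "ft_torque": the same for the moment, N m; "width": finger opening in m; "grasp_force": force on a finger pad.
Only numpy, scipy, OpenCV 4.12 (cv2) and the standard library are available. Lean on these libraries where they do the work, as an engineer would, in place of code of your own. Each camera call takes 0.05 s, during which the arm holds its last target. There are 200 camera calls.

TASK

Get the bead drill going: first screw the winged cap of the taller coolant canister fully shut (clockwise until it stops). Then press the round dome key in the middle of the drill's sloped panel just until you feel it click, no further, and let it spring back. Do not press the square keys beside it, and leave the other things on the bench where they are.

Things in the scene. Friction and masses are not known exactly. Their poses are not given: they have to be found in the camera images.
- drill: Bench bead drill, fixed: steel bed 200 x 340 mm, green motor housing 130 x 150 mm, top 154 mm high, on its right half (own -y), low work head with two brass jaws on its left half. Origin: centre of the bed's underside on the table; own x points away from the control panel, z up. The panel stands in front (own -x) of the housing.
- panel (a point): Centre of the face of the drill's sloped aluminium control panel, 100 mm in front (-x) and 75 mm to -y of the drill's origin, 61 mm high; axes as the drill's. The face is 170 mm wide, 110 mm up the slope, leans 25 degrees from level and looks up and towards the robot. Three black rubber keys in a level row: square, round, square.
- visor (a point): Middle of the front lower edge of a steel splash guard, 170 mm wide: a shelf 12 mm thick juts from the housing over the panel's top to 82 mm in front of the drill's origin, underside 148 mm high, and an upright plate 8 mm thick stands on that edge up to 223 mm; axes as the drill's. A gripper straight above the keys hits it: come in tilted, along the key's axis.
- start_key_top (a point): Centre of the top of the start key: the round key in the middle of the panel, 28 mm across (flat top about 20 mm), 12 mm proud of the panel, top 72 mm above the table. Moves with the key. z axis: out of the panel along the key's axis, 25 degrees from vertical; y axis: level, along the row of keys; x axis: up the slope.
- start_key (a joint): Press depth of the start key, m; 0 at rest, hard bottom 0.009. Tactile dome: about 2 N at first, a peak of 5.3 N at 1.8 mm, then drops (the click) to 2.3 N at 4.6 mm, is back at 5.3 N at 6.3 mm and climbs on (7.3 N at 7 mm). Clicked: clearly into the drop, 3 to 6 mm deep; deeper than 7 mm crushes the dome. Springs back when let go.
- canister: Taller white coolant canister, fixed in a steel foot: 64 x 110 mm, long side along its own y, origin under its centre on the table; shoulder 107 mm high, neck top 115 mm. Two small ribs on the shoulder lie on its long middle line, either side of the neck. Carries the winged cap. Stands in the near or the far of two places, the short canister in the other.
- cap_grip (a point): Middle of the bar (wing) on the canister's black cap, on the turning axis, 141 mm above the table. The cap is a disc 52 mm across, 14 mm high; the bar is 12 mm thick, 48 mm long, from 129 to 153 mm above the table. y axis: along the bar; x axis: across it (squeeze along x); z up. Turns with the cap.
- cap (a joint): Angle of the captive cap about its vertical axis, rad: 0 = fully shut at its stop, bar in line with the canister's long side and ribs; positive = loosened, anticlockwise from above (up to 1.7; starts 0.7 to 1.4). Turn clockwise to shut. It neither rises nor comes off, and stays where it is left (friction about 0.08 N m).
- left_key (a joint): Press depth, m, of the square key (20 x 20 mm, 8 mm proud) whose centre is 57 mm to +y of the start key along the row; not to be pressed (soft spring, 1 N at start, 4 mm travel).
- right_key (a joint): The same for the square key 57 mm to -y of the start key; not to be pressed.
- short_can: Bystander: shorter white canister, 64 x 90 mm, with a smooth round black cap, 87 mm high in all, fixed; origin under its centre.
- bead_dish: Bystander, loose: white bowl 96 mm across, 30 mm high; origin under its centre.
- screwdriver: Bystander, loose: screwdriver 150 mm long, lying.
- bit_case: Bystander, loose: flat grey case 55 x 85 x 18 mm; origin under its centre.
- bead_jar: Bystander, loose: glass jar 56 mm across, 75 mm high; origin under its centre.
- mug: Bystander, loose: blue mug 76 mm across, 90 mm high; origin under its centre.
- wrench: Bystander, loose: wrench 140 mm long, lying.
- oil_tin: Bystander, loose: aluminium tin 52 mm across, 45 mm high; origin under its centre.
There are look-alikes about, which are no part of the job. What is shaped like the canister but orange or pink is not meant.

How it is judged:
On the way, in this order (a step that is already met when the one before it is completed fails the run):
1. the winged cap is screwed shut (within 0.12 rad of its stop) (value of joint cap below 0.12 rad), for 0.1 s.
2. the start key is pressed past its force peak, into the click (deeper than 2.8 mm) (value of joint start_key above 0.0028 m), for 0.02 s.
At the end, for the whole second after the job is handed in: The cap is within 0.12 rad of its shut stop, the start key has been clicked and has sprung back (less than 1 mm in), and the square keys are up (less than 1 mm in) (value of joint cap below 0.12 rad and value of joint each of start_key, left_key, right_key below 0.001 m); the robot touches nothing.
It fails at once if the start key pressed on beyond its click (deeper than 7 mm) (value of joint start_key above 0.007 m).
It fails at once if a square key pressed (deeper than 2 mm) (value of joint any of left_key, right_key above 0.002 m).
It fails at once if a loose bystander moved more than 30 mm (distance of any of bead_dish, screwdriver, bit_case, bead_jar, mug, wrench, oil_tin from where it was at the start of the episode above 0.03 m).
It also fails if it takes over 64 s, if anything falls off the work surface, if the arm or the gripper's body presses on something with over 40 N, if the wrist force passes 120 N, or if a joint passes its speed limit or range.

## Working session

There is one attempt and no reset: what is moved stays moved. The work goes in short steps, Python scripts to look and compute and a shell command to move; the robot and the scene stay as the last step left them, time stands still between calls to the robot, and variables do not carry over. Pictures are saved under pics/ and viewed, at most 10 in all, crops included, and the job is handed in when it is done.

```bash
mkdir -p pics
python3 - <<'E'
from workcell import sensors, vision
import cv2,numpy as np
for n in("top","side"):
    im=vision.camera(n); cv2.imwrite(f"pics/{n}0.png",im[:,:,::-1])
    c=vision.get_calibration(n); print(n,{k:np.round(v,4).tolist() for k,v in c.items()})
s=sensors.state(); print(s["t"],s["tcp_pos"],s["orientation"],s["width"],s["force"])
E
```

```text
top {'fx': 493.5572, 'fy': 493.5572, 'cx': 319.8543, 'cy': 243.2461, 'R': [[-0.025, -0.9996, 0.0126], [-0.9958, 0.0238, -0.0885], [0.0882, -0.0148, -0.996]], 't': [0.1917, 0.5361, 1.3032]}
side {'fx': 460.1363, 'fy': 460.1363, 'cx': 323.171, 'cy': 243.7652, 'R': [[-0.8866, -0.4626, -0.0003], [-0.2784, 0.534, -0.7983], [0.3694, -0.7077, -0.6022]], 't': [0.5554, 0.1487, 1.1094]}
0.1 [ 0.16422085 -0.65456088  0.40391094] [-7.51097863e-04  9.92457550e-01  1.22586409e-01 -1.42105727e-04] 0.08550542889635694 [-0.46860713 -0.41243939  0.84506599]
```

View pics/top0.png

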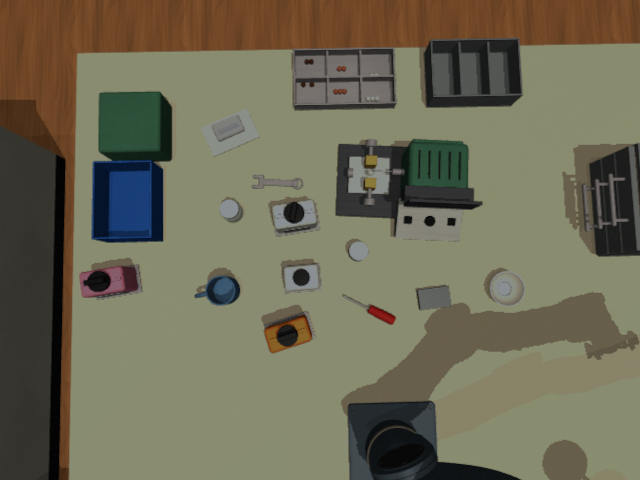

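View pics/side0.png

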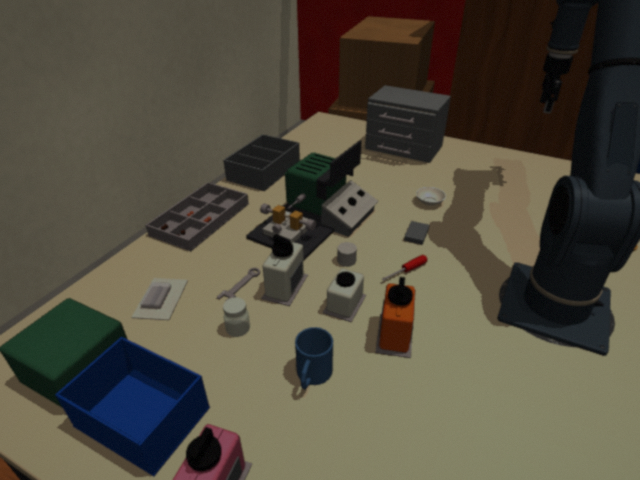

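The top view shows the tall white canister at about (294,214), with its winged cap at (294,212). The panel keys are at (408,220), (430,221) and (451,222). In the side view the cap is near (283,245) and the keys near (351,209). I'll enlarge both next.

```bash
cat > h.py <<'E'
import numpy as np,cv2
from workcell import sensors,vision
from scipy.spatial.transform import Rotation as Ro
def cast(n,uv,z):
    c=vision.get_calibration(n);R=np.array(c["R"]);t=np.array(c["t"])
    d=R.T@np.array([(uv[0]-c["cx"])/c["fx"],(uv[1]-c["cy"])/c["fy"],1]);o=-R.T@t
    return o+d*(z-o[2])/d[2]
def proj(n,X):
    c=vision.get_calibration(n);p=np.array(c["R"])@X+np.array(c["t"]);return c["fx"]*p[0]/p[2]+c["cx"],c["fy"]*p[1]/p[2]+c["cy"]
def tri(a,b):
    A=[];B=[]
    for n,uv in(("top",a),("side",b)):
        p,q=cast(n,uv,0),cast(n,uv,.3);d=(q-p)/np.linalg.norm(q-p);M=np.eye(3)-np.outer(d,d);A.append(M);B.append(M@p)
    return np.linalg.lstsq(np.vstack(A),np.hstack(B),rcond=None)[0]
def pose():
    s=sensors.state();w=s["orientation"];return np.array(s["tcp_pos"]),Ro.from_quat([w[1],w[2],w[3],w[0]]),s
E
python3 - <<'E'
import cv2,numpy as np
from h import *
t=cv2.imread("pics/top0.png");s=cv2.imread("pics/side0.png")
f=lambda im,x,y,w,h,k:cv2.resize(im[y:y+h,x:x+w],None,fx=k,fy=k,interpolation=cv2.INTER_CUBIC)
g=lambda im:np.clip(255*(im/255.)**.6,0,255).astype(np.uint8)
out=np.zeros((600,800,3),np.uint8)
out[:300,:400]=f(t,265,190,66,50,6.0606)[:300,:400] if 0 else cv2.resize(t[190:240,262:329],(400,300),interpolation=cv2.INTER_CUBIC)
out[:300,400:]=cv2.resize(t[195:249,393:465],(400,300),interpolation=cv2.INTER_CUBIC)
out[300:,:400]=cv2.resize(s[227:302,245:345],(400,300),interpolation=cv2.INTER_CUBIC)
out[300:,400:]=cv2.resize(s[170:245,310:410],(400,300),interpolation=cv2.INTER_CUBIC)
cv2.imwrite("pics/z.png",g(out))
def blobs(im,x,y,w,h,th):
    m=(im[y:y+h,x:x+w].max(2)<th).astype(np.uint8)
    n,l,st,c=cv2.connectedComponentsWithStats(m,connectivity=4)
    for i in range(1,n):
        if st[i,4]>8: print(st[i].tolist(),(c[i]+[x,y]).round(2))
for th in(50,75): print(th);blobs(t,398,208,62,30,th);print("s");blobs(s,325,190,50,40,th)
print("cap");blobs(t,275,198,40,30,60);blobs(s,265,230,40,35,60)
for uv in((408,220),(430,221),(451,222)):print(cast("top",uv,.072).round(4))
print(cast("top",(294,212),.141))
E
```

```text
50
[6, 8, 8, 7, 49] [407.49 219.24]
[27, 8, 10, 10, 78] [429.41 220.5 ]
[50, 10, 7, 7, 47] [450.89 221.13]
s
[0, 0, 14, 12, 91] [329.34 193.69]
[33, 0, 6, 6, 25] [360.64 192.76]
[23, 8, 8, 7, 46] [351.65 201.02]
[14, 17, 7, 7, 31] [342. 210.]
[0, 18, 48, 22, 363] [339.05 221.77]
75
[47, 0, 15, 1, 15] [452. 208.]
[6, 8, 8, 8, 60] [407.5 219.5]
[26, 8, 11, 10, 88] [429.38 220.62]
[49, 10, 9, 8, 59] [451.07 221.47]
s
[0, 0, 49, 40, 605] [338.16 213.64]
[32, 0, 8, 7, 39] [360.67 192.85]
[23, 7, 9, 9, 61] [351.8 201.1]
[13, 17, 9, 8, 44] [342.   210.09]
cap
[9, 4, 20, 21, 327] [293.57 212.23]
[0, 0, 28, 29, 558] [278.35 244.37]
[28, 0, 12, 31, 150] [301.01 241.76]
[33, 31, 4, 4, 11] [299.91 262.91]
[ 0.5914 -0.0516  0.072 ]
[ 0.5875 -0.1089  0.072 ]
[ 0.5836 -0.1636  0.072 ]
[0.60868302 0.24192036 0.141     ]
```

View pics/z.png

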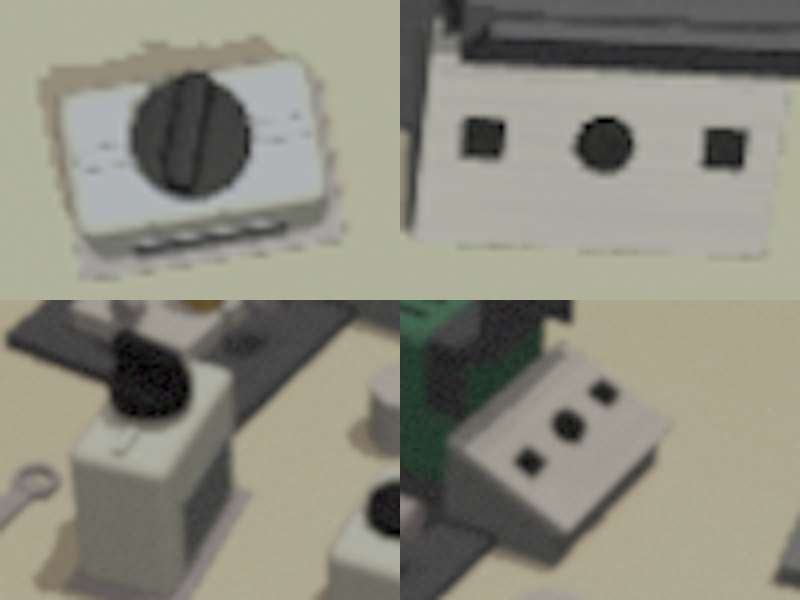

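```bash
cat >> h.py <<'E'
def to(P,R,label=""):
    p,r,s=pose();d=r.inv().apply(np.array(P)-p)*100;a=(r.inv()*R).as_rotvec()
    print(label,"shift cm",d.round(2),"rotvec",a.round(3),"deg",np.degrees(np.linalg.norm(a)).round(1))
def down(yang):  # tool down, tool y at angle yang (deg, world)
    y=np.array([np.cos(np.radians(yang)),np.sin(np.radians(yang)),0]);z=np.array([0,0,-1.]);return Ro.from_matrix(np.c_[np.cross(y,z),y,z])
E
python3 - <<'E'
from h import *
tz=lambda u,v:(262+u*67/400-.5,190+v*50/300-.5)
ang=lambda a,b,z:np.degrees(np.arctan2(*(cast("top",tz(*b),z)-cast("top",tz(*a),z))[[1,0]]))
print("rib",ang((290,125),(92,160),.109),"edge",ang((303,58),(62,97),.107),"bar",ang((185,188),(197,78),.153),ang((163,183),(185,80),.153),ang((199,186),(210,85),.153))
print("cap bar centre",cast("top",tz(190,133),.153),"disc blob",cast("top",(293.57,212.23),.145))
ce=(cast("top",tz(92,160),.109)+cast("top",tz(290,125),.109))/2;print("ribs mid",ce, "rib span",np.linalg.norm(cast("top",tz(92,160),.109)-cast("top",tz(290,125),.109)))
L=tri((407.5,219.4),(342,210.05));K=tri((429.4,220.55),(351.7,201.05));Rr=tri((451,221.3),(360.65,192.8))
print(L,K,Rr,np.linalg.norm(L-K),np.linalg.norm(K-Rr))
for uv,z in(((407.5,219.4),.068),((429.4,220.55),.071),((451,221.3),.068)):print(cast("top",uv,z))
for uv,z in(((342,210.05),.068),((351.7,201.05),.071),((360.65,192.8),.068)):print("s",cast("side",uv,z))
to([.5,-.3,.45],down(0),"via"); print(sensors.state()["q"])
E
```

```text
rib 98.75334665825862 edge 97.9507559656947 bar -7.35817229000392 -13.135768708237102 -7.371809477170149
cap bar centre [0.60769249 0.24310767 0.153     ] disc blob [0.607523   0.24283857 0.145     ]
ribs mid [0.61046172 0.24438932 0.109     ] rib span 0.08487055614394476
[ 0.59307149 -0.05167531  0.06657351] [ 0.58868606 -0.10886711  0.06680159] [ 0.58518186 -0.16573326  0.06609237] 0.05736014081748809 0.0569784316989528
[ 0.59357863 -0.05110796  0.068     ]
[ 0.58882787 -0.10758096  0.071     ]
[ 0.58592389 -0.16480177  0.068     ]
s [ 0.59142882 -0.04991296  0.068     ]
s [ 0.58528298 -0.10287016  0.071     ]
s [ 0.58297224 -0.16311771  0.068     ]
via shift cm [ 41.2  -26.23  -4.57] rotvec [-1.000e-03 -1.000e-03 -1.325e+00] deg 75.9
[ 1.24119105  0.57646259  0.02487556  1.43784837 -0.01499593  1.12899554
 -0.05652439]
```

```bash
python3 -m pendant '[[8.5,41,-26,-4.5,0,0,-1.3],[8.5,41,-26,-4.5,0,0,-1.3],[8.5,41,-26,-4.5,0,0,-1.3],[8.5,41,-26,-4.5,0,0,-1.3],[8.5,41,-26,-4.5,0,0,-1.3],[8.5,41,-26,-4.5,0,0,-1.3],[8.5,41,-26,-4.5,0,0,-1.3],[8.5,41,-26,-4.5,0,0,-1.3]]' 60
python3 - <<'E'
from h import *
to([.55,-.1,.45],down(40),"via2");to([.6085,.2435,.40],down(81.5),"above");print(sensors.state()["q"])
E
```

```text
t: 0.77
tcp_pos: [0.3938, -0.4123, 0.4356]
orientation: [-0.0, 0.81, 0.586, -0.0]
force: [0.9, -1.0, -0.4]
width: 0.0851
grasp_force: 0.0
via2 shift cm [34.56  5.04 -1.45] rotvec [-0.    -0.    -1.017] deg 58.3
above shift cm [69.01 -0.18  3.56] rotvec [-0.    -0.    -1.741] deg 99.8
[ 0.91900704  0.4004754  -0.28251664  1.66801966  0.12297305  1.09083286
  0.28183371]
```

```bash
python3 -m pendant '[[8.5,69,-0.2,0,0,0,-1.74],[8.5,69,-0.2,0,0,0,-1.74],[8.5,69,-0.2,0,0,0,-1.74],[8.5,69,-0.2,0,0,0,-1.74],[8.5,69,-0.2,0,0,0,-1.74],[8.5,69,-0.2,0,0,0,-1.74],[8.5,69,-0.2,0,0,0,-1.74],[8.5,69,-0.2,0,0,0,-1.74]]'
python3 - <<'E'
from h import *
to([.6085,.2435,.40],down(81.5),"above");print(sensors.state()["q"])
E
```

```text
t: 1.43
tcp_pos: [0.4984, -0.096, 0.4355]
orientation: [0.0, 0.43, 0.903, -0.0]
force: [0.8, -0.0, 0.4]
width: 0.085
grasp_force: 0.0
above shift cm [19.45 29.93  3.54] rotvec [-0.     0.    -0.742] deg 42.5
[ 0.55143677  0.34097555 -0.61819147  1.80966922  0.22414618  1.06141475
  0.53103893]
```

```bash
python3 -m pendant '[[8.5,19.4,29.9,1,0,0,-0.74],[8.5,19.4,29.9,2,0,0,-0.74],[8.5,19.4,29.9,3.5,0,0,-0.74],[8.5,19.4,29.9,3.5,0,0,-0.74],[8.5,19.4,29.9,3.5,0,0,-0.74],[8.5,19.4,29.9,3.5,0,0,-0.74],[8.5,19.4,29.9,3.5,0,0,-0.74],[8.5,19.4,29.9,3.5,0,0,-0.74]]' ; python3 -m pendant '[[8.5,0,0,0,0,0,0]]'>/dev/null
python3 - <<'E'
from h import *
to([.6085,.2435,.40],down(81.5),"above");to([.6085,.2435,.306],down(81.5),"grasp");print(sensors.state()["q"])
E
```

```text
t: 2.1
tcp_pos: [0.6032, 0.2184, 0.4024]
orientation: [-0.0, 0.078, 0.997, -0.0]
force: [0.8, -0.7, 0.4]
width: 0.0848
grasp_force: 0.0
above shift cm [-0.37  1.87  0.2 ] rotvec [ 0.006 -0.003  0.002] deg 0.4
grasp shift cm [-0.4   1.82  9.6 ] rotvec [ 0.006 -0.003  0.002] deg 0.4
[ 0.01732255  0.61586452 -0.77247598  1.51479514  0.44235744  1.19169897
  0.59683712]
```

```bash
python3 -m pendant '[[8.5,0,0,0,0,0,0],[8.5,0,0,0,0,0,0],[8.5,0,0,0,0,0,0],[8.5,0,0,0,0,0,0]]'
python3 - <<'E'
from h import *
to([.6085,.2435,.306],down(81.5),"grasp")
im=vision.camera("top");im2=vision.camera("side")
o=np.hstack([cv2.resize(im[160:280,230:360],(400,369)),cv2.resize(im2[130:280,200:350],(400,369))])
cv2.imwrite("pics/a.png",np.clip(255*(o/255.)**.6,0,255).astype(np.uint8)[:,:,::-1])
E
```

```text
t: 2.52
tcp_pos: [0.603, 0.2151, 0.4035]
orientation: [0.0, 0.079, 0.997, -0.0]
force: [0.3, 0.2, -0.2]
width: 0.085
grasp_force: 0.0
grasp shift cm [-0.09  2.9   9.75] rotvec [-0.001  0.001 -0.01 ] deg 0.6
```

View pics/a.png

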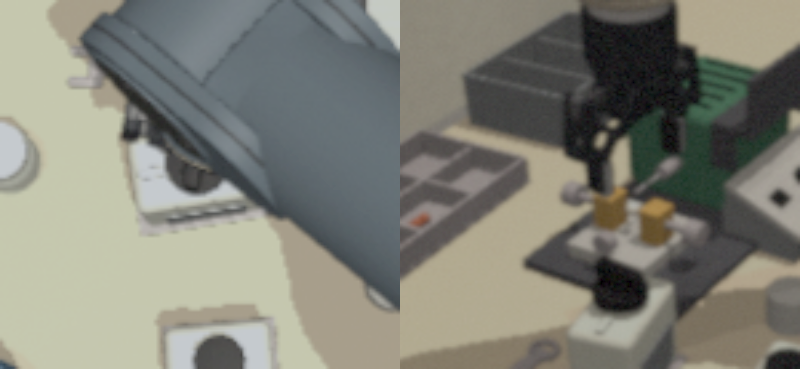

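The gripper sits above the cap, about 29 mm short in tool y. In the top view the bar is visible at (195,172) of the crop. Next I shift across and go down.

```bash
python3 -m pendant '[[8.5,0,2.9,0,0,0,0],[8.5,0,2.9,0,0,0,0],[8.5,0,2.9,0,0,0,0],[8.5,0,2.9,3,0,0,0],[8.5,0,2.9,6,0,0,0],[8.5,0,2.9,8,0,0,0],[8.5,0,2.9,9.7,0,0,0],[8.5,0,2.9,9.7,0,0,0]]'; python3 -m pendant '[[8.5,0,0,0,0,0,0],[8.5,0,0,0,0,0,0],[8.5,0,0,0,0,0,0]]'
python3 - <<'E'
from h import *
to([.6085,.2435,.306],down(81.5),"grasp")
im2=vision.camera("side")
o=cv2.resize(im2[170:290,220:340],(600,600))
cv2.imwrite("pics/b.png",np.clip(255*(o/255.)**.5,0,255).astype(np.uint8)[:,:,::-1])
E
```

```text
t: 3.28
tcp_pos: [0.6068, 0.2434, 0.3028]
orientation: [-0.002, 0.078, 0.997, -0.002]
force: [-0.5, -1.4, -0.4]
width: 0.085
grasp_force: 0.0
t: 3.53
tcp_pos: [0.6077, 0.2455, 0.308]
orientation: [0.001, 0.078, 0.997, 0.001]
force: [0.4, -0.2, -0.3]
width: 0.085
grasp_force: 0.0
grasp shift cm [-0.11 -0.19  0.2 ] rotvec [ 0.001  0.002 -0.008] deg 0.5
```

View pics/b.png

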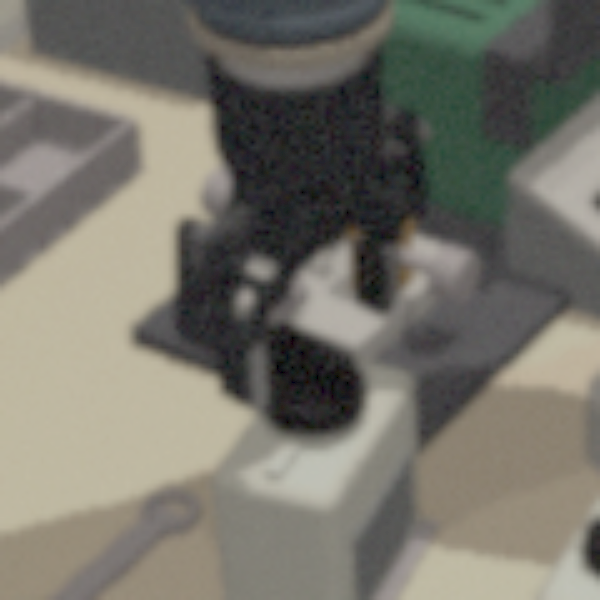

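The fingers straddle the bar at (310,380) in the crop, so I'll close on it.

```bash
python3 -m pendant '[[8.5,-0.1,-0.2,0.1,0,0,0],[4,-0.1,-0.2,0.1,0,0,0],[0.6,-0.1,-0.2,0.1,0,0,0],[0.6,-0.1,-0.2,0.1,0,0,0],[0.6,-0.1,-0.2,0.1,0,0,0],[0.6,-0.1,-0.2,0.1,0,0,0],[0.6,-0.1,-0.2,0.1,0,0,0],[0.6,-0.1,-0.2,0.1,0,0,0]]' 60; python3 -m pendant '[[0.6,0,0,0,0,0,0],[0.6,0,0,0,0,0,0],[0.6,0,0,0,0,0,0],[0.6,0,0,0,0,0,0]]'
python3 - <<'E'
from h import *
to([.6085,.2435,.306],down(8.5),"turn");print(sensors.state()["ft_torque"],sensors.state()["q"])
E
```

```text
t: 4.25
tcp_pos: [0.6079, 0.2437, 0.3055]
orientation: [0.0, 0.078, 0.997, 0.0]
force: [-1.1, 1.0, 1.6]
width: 0.011
grasp_force: 59.5
t: 4.58
tcp_pos: [0.6079, 0.2436, 0.3055]
orientation: [0.0, 0.078, 0.997, 0.0]
force: [-1.1, 0.9, 3.3]
width: 0.0107
grasp_force: 59.7
turn shift cm [-0.06 -0.   -0.05] rotvec [ 0.    -0.     1.267] deg 72.6
[ 0.2743438   0.23811419 -0.07242172] [-0.04135565  0.71857631 -0.71745442  1.59758254  0.5294772   1.02818758
  0.49933651]
```

```bash
python3 -m pendant '[[0.6,0,0,0,0,0,0.1],[0.6,0,0,0,0,0,0.2],[0.6,0,0,0,0,0,0.3],[0.6,0,0,0,0,0,0.4],[0.6,0,0,0,0,0,0.5],[0.6,0,0,0,0,0,0.6],[0.6,0,0,0,0,0,0.7],[0.6,0,0,0,0,0,0.8]]'; python3 -m pendant '[[0.6,0,0,0,0,0,0.08],[0.6,0,0,0,0,0,0.16],[0.6,0,0,0,0,0,0.24],[0.6,0,0,0,0,0,0.32],[0.6,0,0,0,0,0,0.38],[0.6,0,0,0,0,0,0.38],[0.6,0,0,0,0,0,0.38],[0.6,0,0,0,0,0,0.38]]';  python3 - <<'E'
from h import *
to([.6085,.2435,.306],down(8.5),"turn");print(sensors.state()["ft_torque"],sensors.state()["q"])
E
```

```text
t: 5.25
tcp_pos: [0.6087, 0.2451, 0.3056]
orientation: [0.0, 0.461, 0.887, 0.003]
force: [6.2, 8.6, -5.7]
width: 0.0108
grasp_force: 58.7
t: 5.92
tcp_pos: [0.6095, 0.2455, 0.3056]
orientation: [0.0, 0.619, 0.785, 0.004]
force: [9.5, 10.3, -7.5]
width: 0.0106
grasp_force: 58.5
turn shift cm [-0.18 -0.14 -0.04] rotvec [ 0.006 -0.004  0.088] deg 5.0
[ 2.08852146 -2.06607915 -0.01302487] [-0.21428353  0.65958658 -0.40429716  1.60154963  0.30179095  0.93572573
 -0.48510126]
```

```bash
python3 -m pendant '[[0.6,0.1,0.15,0,0,0,0],[0.6,0.1,0.15,0,0,0,0.04],[0.6,0.1,0.15,0,0,0,0.08],[0.6,0.1,0.15,0,0,0,0.08],[0.6,0.1,0.15,0,0,0,0.08]]';python3 - <<'E'
from h import *
to([.6085,.2435,.306],down(8.5),"turn");print(sensors.state()["ft_torque"])
E
python3 -m pendant '[[0.6,0,0,0,0,0,0.06],[0.6,0,0,0,0,0,0.12],[0.6,0,0,0,0,0,0.12],[0.6,0,0,0,0,0,0.12]]';  python3 - <<'E'
from h import *
to([.6085,.2435,.306],down(8.5),"turn");print(sensors.state()["ft_torque"],sensors.state()["q"])
E
```

```text
t: 6.33
tcp_pos: [0.6102, 0.246, 0.3056]
orientation: [0.0, 0.65, 0.76, 0.002]
force: [6.1, 6.4, -4.3]
width: 0.0107
grasp_force: 59.2
turn shift cm [-0.22 -0.2  -0.05] rotvec [ 0.004 -0.003  0.007] deg 0.5
[ 1.27641379 -1.26179328 -0.05578448]
t: 6.67
tcp_pos: [0.61, 0.2468, 0.3057]
orientation: [0.0, 0.694, 0.72, 0.003]
force: [6.7, 6.2, -3.5]
width: 0.0107
grasp_force: 80.1
turn shift cm [-0.32 -0.16 -0.03] rotvec [ 0.004 -0.003 -0.111] deg 6.3
[ 1.63377307 -1.30228656  0.92891592] [-0.24794311  0.65467052 -0.34954244  1.59918291  0.26163982  0.92892807
 -0.64949474]
```

Torque jumped to 0.93 N·m, so the cap is at its stop. I'll release, rise and check.

```bash
python3 -m pendant '[[0.6,0,0,0,0,0,-0.1],[0.6,0,0,0,0,0,-0.1],[8.5,0,0,0,0,0,-0.1],[8.5,0,0,0,0,0,-0.1],[8.5,0,0,0,0,0,-0.1],[8.5,0,0,0,0,0,-0.1],[8.5,0,0,0,0,0,-0.1],[8.5,0,0,0,0,0,-0.1]]'; python3 -m pendant '[[8.5,0,0,0,0,0,0],[8.5,0,0,0,0,0,0],[8.5,0,0,-4,0,0,0],[8.5,0,0,-8,0,0,0],[8.5,0,0,-12,0,0,0],[8.5,0,0,-14,0,0,0],[8.5,0,-10,-14,0,0,0],[8.5,0,-14,-14,0,0,0]]';  python3 -m pendant '[[0,0,0,0,0,0,0],[0,0,0,0,0,0,0],[0,0,0,0,0,0,0],[0,0,0,0,0,0,0]]' 60;  python3 - <<'E'
from h import *
im=vision.camera("top");im2=vision.camera("side")
o=np.hstack([cv2.resize(im[190:240,262:329],(400,300),interpolation=2),cv2.resize(im2[227:302,245:345],(400,300),interpolation=2)])
cv2.imwrite("pics/c.png",np.clip(255*(o/255.)**.5,0,255).astype(np.uint8)[:,:,::-1])
# press pose
n0=np.radians(86.0);y=np.array([np.cos(n0),np.sin(n0),0]);xh=np.array([y[1],-y[0],0])
n=-np.sin(np.radians(25))*xh+np.cos(np.radians(25))*np.array([0,0,1]);z=-n
K=np.array([.5865,-.1085,.072])
R=Ro.from_matrix(np.c_[np.cross(y,z),y,z])
print(n)
for d in(.12,.03):print(K+n*(.173+d));to(K+n*(.173+d),R,str(d))
print(sensors.state()["q"])
E
```

```text
t: 7.33
tcp_pos: [0.6091, 0.2446, 0.3053]
orientation: [0.0, 0.658, 0.753, -0.0]
force: [0.4, 0.9, -0.2]
width: 0.0819
grasp_force: 0.0
t: 8.0
tcp_pos: [0.527, 0.2335, 0.4464]
orientation: [0.0, 0.659, 0.753, 0.002]
force: [-0.7, 0.8, 0.4]
width: 0.0849
grasp_force: 0.0
t: 8.33
tcp_pos: [0.5276, 0.2335, 0.4455]
orientation: [0.0, 0.658, 0.753, 0.001]
force: [0.8, 1.1, 0.1]
width: 0.0385
grasp_force: 0.0
[-0.42158878  0.02948036  0.90630779]
[ 0.46297449 -0.09986225  0.33754818]
0.12 shift cm [-32.18 -10.88  10.74] rotvec [-0.297 -0.366 -1.344] deg 81.6
[ 0.50091748 -0.10251549  0.25598048]
0.03 shift cm [-32.95  -7.15  18.9 ] rotvec [-0.297 -0.366 -1.344] deg 81.6
[-0.2100473   0.41619266 -0.42850714  1.63251602  0.18623562  1.13315367
 -0.55117069]
```

View pics/c.png

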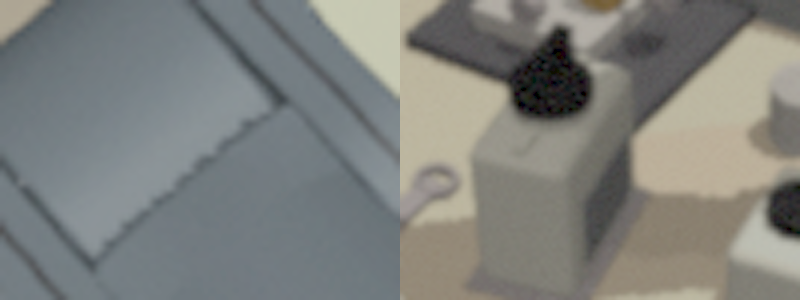

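The side view shows the bar end-on at (560,40), in line with the canister's long side, so the cap looks shut. The arm hides it from above, so I'll check that later. Next is the tilted pose in front of the key.

```bash
python3 -m pendant '[[0,-32.2,-10.9,10.7,-0.3,-0.37,-1.34],[0,-32.2,-10.9,10.7,-0.3,-0.37,-1.34],[0,-32.2,-10.9,10.7,-0.3,-0.37,-1.34],[0,-32.2,-10.9,10.7,-0.3,-0.37,-1.34],[0,-32.2,-10.9,10.7,-0.3,-0.37,-1.34],[0,-32.2,-10.9,10.7,-0.3,-0.37,-1.34],[0,-32.2,-10.9,10.7,-0.3,-0.37,-1.34],[0,-32.2,-10.9,10.7,-0.3,-0.37,-1.34]]'
cat >> h.py <<'E'
def key(K=(.5865,-.1085,.072),ya=86.0):
    n0=np.radians(ya);y=np.array([np.cos(n0),np.sin(n0),0]);xh=np.array([y[1],-y[0],0])
    n=-np.sin(np.radians(25))*xh+np.cos(np.radians(25))*np.array([0,0,1]);z=-n
    return np.array(K),n,Ro.from_matrix(np.c_[np.cross(y,z),y,z])
E
python3 - <<'E'
from h import *
K,n,R=key();to(K+n*.293,R);print(sensors.state()["q"])
E
```

```text
t: 9.1
tcp_pos: [0.4661, -0.0802, 0.3449]
orientation: [0.162, 0.234, 0.959, -0.006]
force: [2.3, -0.6, -0.8]
width: 0.0001
grasp_force: 0.0
 shift cm [-0.38 -1.94  0.77] rotvec [-0.088 -0.103 -0.394] deg 23.9
[ 0.40897754  0.31215939 -0.4726898   2.17049929  0.57768761  0.43844725
  0.57445392]
```

```bash
python3 -m pendant '[[0,-0.4,-1.9,0.8,-0.09,-0.1,-0.39],[0,-0.4,-1.9,0.8,-0.09,-0.1,-0.39],[0,-0.4,-1.9,0.8,-0.09,-0.1,-0.39],[0,-0.4,-1.9,0.8,-0.09,-0.1,-0.39],[0,-0.4,-1.9,0.8,-0.09,-0.1,-0.39],[0,-0.4,-1.9,0.8,-0.09,-0.1,-0.39]]'
python3 - <<'E'
from h import *
K,n,R=key();to(K+n*.293,R);to(K+n*.203,R);print(sensors.state()["q"])
im=vision.camera("top");im2=vision.camera("side")
o=np.hstack([cv2.resize(im[190:240,262:329],(400,300),interpolation=2),cv2.resize(im2[155:230,310:410],(400,300),interpolation=2)])
cv2.imwrite("pics/d.png",np.clip(255*(o/255.)**.5,0,255).astype(np.uint8)[:,:,::-1])
E
```

```text
t: 9.6
tcp_pos: [0.4637, -0.0985, 0.3375]
orientation: [0.214, 0.04, 0.976, -0.006]
force: [0.4, 0.2, 0.0]
width: 0.0001
grasp_force: 0.0
 shift cm [ 0.06 -0.14 -0.03] rotvec [ 0.001 -0.005 -0.013] deg 0.8
 shift cm [ 0.01 -0.15  8.97] rotvec [ 0.001 -0.005 -0.013] deg 0.8
[ 0.54529806  0.32421128 -0.55003559  2.22566803  0.72102571  0.2626571
  0.8782069 ]
```

View pics/d.png

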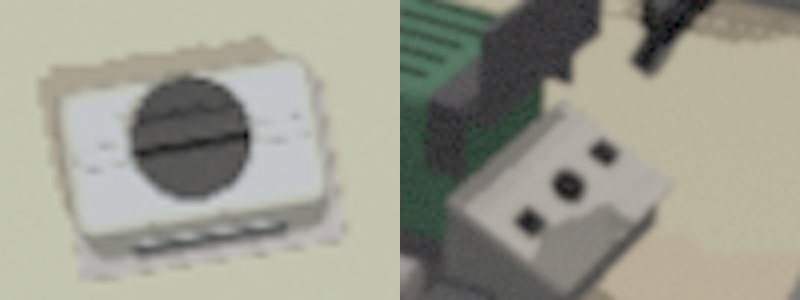

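The top view shows the bar edge from (133,153) to (250,134), in line with the ribs to about 1°, so the cap is shut. The side view shows the closed tip at (650,60), above the keys. Next I move in along the key axis.

```bash
python3 -m pendant '[[0,0,-0.15,2,0,0,0],[0,0,-0.15,4,0,0,0],[0,0,-0.15,6,0,0,0],[0,0,-0.15,8,0,0,-0.01],[0,0,-0.15,9.5,0,0,-0.01],[0,0,-0.15,9.5,0,0,-0.01],[0,0,-0.15,9.5,0,0,-0.01],[0,0,-0.15,9.5,0,0,-0.01]]'
python3 - <<'E'
from h import *
K,n,R=key();to(K+n*.198,R);to(K+n*.173,R);p,r,s=pose();print(s["q"],s["force"])
im=vision.camera("top");im2=vision.camera("side")
tip=p+r.apply([0,0,.173])
print("tip",tip,proj("top",tip),proj("side",tip),"key",proj("side",K))
o=np.hstack([cv2.resize(im[190:250,393:473],(400,300),interpolation=2),cv2.resize(im2[155:230,310:410],(400,300),interpolation=2)])
cv2.imwrite("pics/e.png",np.clip(255*(o/255.)**.5,0,255).astype(np.uint8)[:,:,::-1])
E
```

```text
t: 10.37
tcp_pos: [0.503, -0.1019, 0.251]
orientation: [0.213, 0.034, 0.976, -0.007]
force: [-0.6, 0.3, 0.1]
width: -0.0001
grasp_force: 0.0
 shift cm [-0.03 -0.08 -0.04] rotvec [ 0.002 -0.006 -0.001] deg 0.4
 shift cm [-0.05 -0.08  2.46] rotvec [ 0.002 -0.006 -0.001] deg 0.4
[ 0.41096011  0.51872349 -0.41643745  2.23385894  1.63430682  0.19280071
 -0.00321923] [-0.61559916  0.2856507   0.05088484]
tip [ 0.57499685 -0.1066703   0.09374263] (np.float64(431.36448255423363), np.float64(224.72736143040729)) (np.float64(355.7456385272425), np.float64(194.63435063406484)) key (np.float64(352.13578104618904), np.float64(199.76797788745426))
```

View pics/e.png

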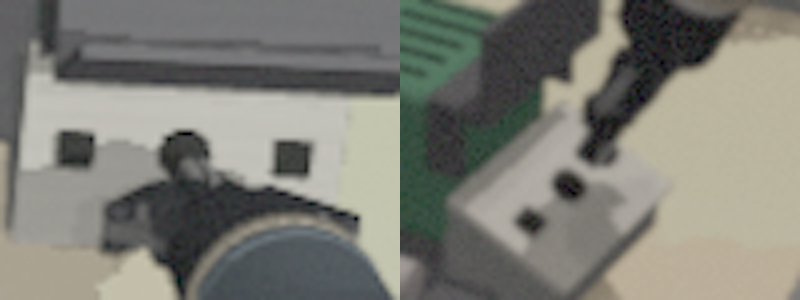

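The top view shows the dome at (185,150) and the tip at about (195,168), where I predicted it. The wrist is near its straight configuration (q6 0.19), so I'll step in slowly.

```bash
python3 -m pendant '[[0,0,-0.05,0.3,0,0,0],[0,0,-0.1,0.6,0,0,0],[0,0,-0.1,0.9,0,0,0],[0,0,-0.1,1.2,0,0,0],[0,0,-0.1,1.5,0,0,0],[0,0,-0.1,1.5,0,0,0],[0,0,-0.1,1.5,0,0,0],[0,0,-0.1,1.5,0,0,0]]'
python3 - <<'E'
from h import *
K,n,R=key();to(K+n*.173,R);p,r,s=pose();print(s["q"],s["force"])
im=vision.camera("top");im2=vision.camera("side")
tip=p+r.apply([0,0,.173])
print("tip",tip,proj("top",tip),proj("side",tip))
o=np.hstack([cv2.resize(im[200:240,403:453],(400,320),interpolation=2),cv2.resize(im2[175:215,330:380],(400,320),interpolation=2)])
cv2.imwrite("pics/f.png",np.clip(255*(o/255.)**.4,0,255).astype(np.uint8)[:,:,::-1])
E
```

```text
t: 11.13
tcp_pos: [0.509, -0.1037, 0.2377]
orientation: [0.214, 0.034, 0.976, -0.007]
force: [0.5, 0.3, 0.1]
width: -0.0003
grasp_force: 0.0
 shift cm [-0.04  0.06  1.  ] rotvec [ 0.001 -0.005 -0.001] deg 0.3
[ 0.44497972  0.5579546  -0.46731699  2.22887432  1.73784388  0.23263005
 -0.09615871] [0.49342532 0.3353276  0.08977501]
tip [ 0.58114387 -0.10852459  0.08053232] (np.float64(430.7578767770323), np.float64(222.99407206578923)) (np.float64(353.90655691907415), np.float64(197.72242131694975))
```

View pics/f.png

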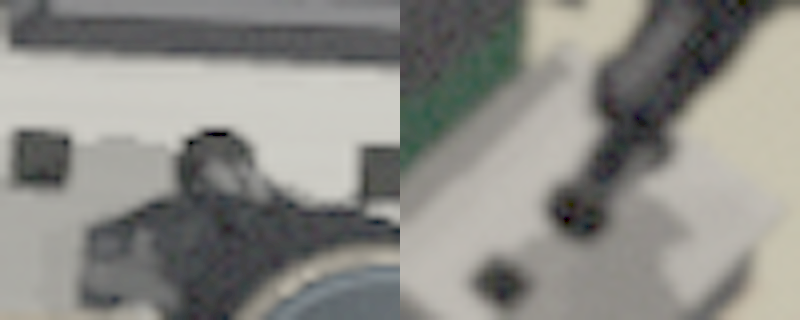

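The tip is in line with the dome in both views: dome (577,210) and tip end about (595,190) in the side crop. Now I step in, watching the force.

```bash
cat > f.py <<'E'
from h import *
K,n,R=key();p,r,s=pose();tip=p+r.apply([0,0,.173])
print("above-K mm",np.round((tip-K)@n*1000,2),"lat",((r.inv().apply(tip-K))[:2]*1000).round(2),"Fn",round(float(np.array(s["force"])@n),2),"t",s["t"],"q6",s["q"][5].round(3))
E
python3 -m pendant '[[0,0,0.03,0.2,0,0,0],[0,0,0.05,0.4,0,0,0],[0,0,0.05,0.6,0,0,0],[0,0,0.05,0.6,0,0,0],[0,0,0.05,0.6,0,0,0]]'>/dev/null; python3 f.py
for i in 1; do python3 -m pendant '[[0,0,0,0.1,0,0,0],[0,0,0,0.1,0,0,0],[0,0,0,0.1,0,0,0]]'>/dev/null; python3 f.py; done
python3 -m pendant '[[0,0,0,0.1,0,0,0],[0,0,0,0.1,0,0,0],[0,0,0,0.1,0,0,0]]'>/dev/null; python3 f.py
```

```text
above-K mm 3.84 lat [1.35 0.2 ] Fn 0.15 t 11.65 q6 0.25
above-K mm 3.0 lat [1.23 0.14] Fn -0.48 t 11.9 q6 0.252
above-K mm 2.01 lat [1.22 0.19] Fn -0.55 t 12.15 q6 0.255
```

```bash
python3 -m pendant '[[0,0,0,0.05,0,0,0],[0,0,0,0.05,0,0,0],[0,0,0,0.05,0,0,0]]'>/dev/null; python3 f.py
python3 -m pendant '[[0,0,0,0.05,0,0,0],[0,0,0,0.05,0,0,0],[0,0,0,0.05,0,0,0]]'>/dev/null; python3 f.py
python3 -m pendant '[[0,0,0,0.05,0,0,0],[0,0,0,0.05,0,0,0],[0,0,0,0.05,0,0,0]]'>/dev/null; python3 f.py
python3 -m pendant '[[0,0,0,0.05,0,0,0],[0,0,0,0.05,0,0,0],[0,0,0,0.05,0,0,0]]'>/dev/null; python3 f.py
```

```text
above-K mm 1.5 lat [1.22 0.16] Fn -0.74 t 12.4 q6 0.256
above-K mm 1.01 lat [1.19 0.16] Fn 0.32 t 12.65 q6 0.258
above-K mm 0.5 lat [1.22 0.17] Fn -0.32 t 12.9 q6 0.259
above-K mm 0.09 lat [1.18 0.18] Fn 3.56 t 13.15 q6 0.26
```

```bash
python3 -m pendant '[[0,0,0,0.05,0,0,0],[0,0,0,0.05,0,0,0],[0,0,0,0.05,0,0,0]]'>/dev/null; python3 f.py
python3 -m pendant '[[0,0,0,0.05,0,0,0],[0,0,0,0.05,0,0,0],[0,0,0,0.05,0,0,0]]'>/dev/null; python3 f.py
python3 -m pendant '[[0,0,0,0.05,0,0,0],[0,0,0,0.05,0,0,0],[0,0,0,0.05,0,0,0]]'>/dev/null; python3 f.py
```

```text
above-K mm -0.41 lat [1.16 0.2 ] Fn 2.72 t 13.4 q6 0.261
above-K mm -0.94 lat [1.16 0.19] Fn 4.52 t 13.65 q6 0.263
above-K mm -1.45 lat [1.16 0.19] Fn 4.85 t 13.9 q6 0.264
```

```bash
python3 -m pendant '[[0,0,0,0.05,0,0,0],[0,0,0,0.05,0,0,0],[0,0,0,0.05,0,0,0]]'>/dev/null; python3 f.py
python3 -m pendant '[[0,0,0,0.05,0,0,0],[0,0,0,0.05,0,0,0],[0,0,0,0.05,0,0,0]]'>/dev/null; python3 f.py
python3 -m pendant '[[0,0,0,0.05,0,0,0],[0,0,0,0.05,0,0,0],[0,0,0,0.05,0,0,0]]'>/dev/null; python3 f.py
```

```text
above-K mm -1.97 lat [1.19 0.16] Fn 4.89 t 14.15 q6 0.265
above-K mm -2.53 lat [1.19 0.2 ] Fn 3.45 t 14.4 q6 0.267
above-K mm -3.05 lat [1.21 0.22] Fn 4.25 t 14.65 q6 0.268
```

```bash
python3 -m pendant '[[0,0,0,0.05,0,0,0],[0,0,0,0.05,0,0,0],[0,0,0,0.05,0,0,0]]'>/dev/null; python3 f.py
python3 -m pendant '[[0,0,0,0.04,0,0,0],[0,0,0,0.04,0,0,0],[0,0,0,0.04,0,0,0]]'>/dev/null; python3 f.py
python3 -m pendant '[[0,0,0,0,0,0,0],[0,0,0,0,0,0,0]]'>/dev/null; python3 f.py
```

```text
above-K mm -3.55 lat [1.21 0.19] Fn 0.99 t 14.9 q6 0.269
above-K mm -3.91 lat [1.18 0.16] Fn 1.67 t 15.15 q6 0.27
above-K mm -3.88 lat [1.19 0.21] Fn 2.39 t 15.3167 q6 0.27
```

The force peaked at about 4.9 N and dropped to about 2 N at roughly 4.3 mm depth, which is the click. I'll back off along the axis.

```bash
python3 -m pendant '[[0,0,0,-0.3,0,0,0],[0,0,0,-0.8,0,0,0],[0,0,0,-1.5,0,0,0],[0,0,0,-2.5,0,0,0],[0,0,0,-4,0,0,0],[0,0,0,-6,0,0,0],[0,0,0,-6,0,0,0],[0,0,0,-6,0,0,0]]'; python3 -m pendant '[[0,0,0,0,0,0,0],[0,0,0,0,0,0,0],[0,0,0,0,0,0,0],[0,0,0,0,0,0,0]]'; python3 f.py
python3 - <<'E'
from h import *
im=vision.camera("top");im2=vision.camera("side")
cv2.imwrite("pics/g.png",np.hstack([cv2.resize(im[150:330,190:530],(400,300)),cv2.resize(im2[130:355,200:500],(400,300))])[:,:,::-1])
E
```

```text
t: 15.98
tcp_pos: [0.4896, -0.1019, 0.2807]
orientation: [0.215, 0.034, 0.976, -0.007]
force: [-0.1, -0.4, -0.1]
width: -0.0001
grasp_force: 0.0
t: 16.32
tcp_pos: [0.4899, -0.1018, 0.279]
orientation: [0.214, 0.034, 0.976, -0.007]
force: [0.6, -0.3, -0.1]
width: 0.0001
grasp_force: 0.0
above-K mm 55.54 lat [1.56 0.26] Fn -0.33 t 16.3167 q6 0.207
```

View pics/g.png

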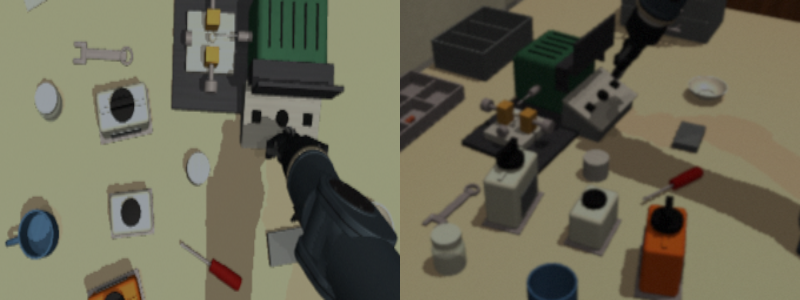

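The cap bar is in line with the ribs at (123,104), the keys at about (282,118) are free, the bystanders are where they were, and the robot touches nothing.

```bash
python3 -c "from workcell import manip; print(manip.close_job())"
```

```text
the job is handed in; nothing more can be done
None
```

The cap is screwed shut to its stop, the start key was pressed into its click (about 4.3 mm deep, estimated from the force) and let go, and the job is handed in; the hand-in returned no verdict.

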